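# Close the jar clamp past its cam lock

### The job

Clamp the low glass of jam: push the cam's lever all the way round to its far stop, so that the cam's low side faces the slide, and only then push the sliding jaw forward until it is fully home with the glass between the jaws; last, push the lever all the way back, so that the cam locks the slide. Work by pushing with the fingertips only: pick nothing up, do not touch the glass with the robot, never push the slide up against the cam while the lobe is still in its way, and leave the lid, beaker and spoon beside the clamp alone.

Things in the scene. Friction and masses are not known exactly. Their poses are not given: they have to be found in the camera images.
- clamp: Fixed grey-painted clamp base, 12 mm plate on the worktop. Origin on the worktop, on the slide's centre line, abreast of the cam axis. x = the slide's forward direction (roughly away from the robot), y to its left, z up. Plate x -105..196, y -45..45 mm, with a wing for the cam (x -52..52, y to 96). A fixed V jaw, 48 mm high, stands at its far end (x 165..196).
- jaw (a joint): Travel of the dark steel sliding jaw, m: 0 = fully back (towards the robot), 0.066 = fully home on its rigid end stop. Starts at 0 to 0.01; needs about 2 N (more when pushing the glass along) and stays where it is left. A tooth on its left side has to pass the cam: with the lobe in the way it is stopped at about 0.030.
- tab (a point): Centre of the rear (robot-side) face of the sliding jaw's upright push tab, 52 mm above the worktop; moves with the jaw. The tab is 44 mm wide (clamp y), 10 mm thick (clamp x), its top 72 mm and its foot 27 mm above the worktop. Rear face at clamp x = -95 mm + travel, y 0; it is pushed towards clamp +x.
- cam (a joint): Angle of the steel cam and its lever, rad: 0 = locked (lobe, the high point, faces the slide), 1.9 = open (low side faces the slide, lever on its far stop). Grows as the lever turns clockwise seen from above. Starts at 0 to 0.2; needs 3 to 4 N at the post and stays where it is left. Both end stops are rigid.
- cam_axis (a point): Vertical axis of the cam, on the clamp at x 0, y +55 mm, 30 mm above the worktop. The cam's moving plate and lever lie 20 to 43 mm above the worktop.
- post (a point): Middle of the black upright finger post on the lever's end, 60 mm above the worktop; moves with the lever. Round, 16 mm diameter, 38 to 80 mm above the worktop, 70 mm from the cam axis. Seen from that axis it lies 145 deg anticlockwise of clamp +x (back left) at cam = 0 and 36 deg (forward left) at cam = 1.9. Free all round above 45 mm; push it from the side.
- glass: Loose low open glass of dark jam, 80 mm in diameter, 52 mm high, 0.2 kg, origin at the centre of its underside. It stands on the clamp plate (12 mm above the worktop) between the jaws; the sliding jaw pushes it along into the fixed jaw.
- seat (a point): Centre of the place on the clamp plate where the glass stands (its underside's centre) when the jaws have closed on it: clamp x 137, y 0, z 12 mm. The closed jaws leave it about 2 mm of play.
- gold_lid: Bystander: loose gold-brown round jar lid, 68 mm in diameter, 12 mm high, on the worktop right of the clamp. Origin at the centre of its underside.
- beaker: Bystander: small glass beaker, 54 mm in diameter, 68 mm high, right of the clamp. Origin at the centre of its underside.
- spoon: Bystander: teaspoon, 130 x 26 x 11 mm, lying on the worktop left of the clamp. Origin at the centre of its underside.
There are look-alikes about, which are no part of the job. Leave any orange look-alike of the glass alone.

How it is judged:
On the way, in this order (a step that is already met when the one before it is completed fails the run):
1. the cam is turned to its low point (cam above 1.75 rad) with the slide still back (below 22 mm) (value of joint cam above 1.75 rad and value of joint jaw below 0.022 m), for 0.1 s.
2. the slide is pushed home (above 62 mm) while the cam is at its low point (value of joint jaw above 0.062 m and value of joint cam above 1.5 rad), for 0.1 s.
At the end, for the whole second after the job is handed in: The slide is home (above 61 of 66 mm), the cam is turned back to lock it (within 0.2 rad of 0), and the glass stands upright (within 0.1 rad) and at rest between the jaws, within 7 mm of the seat (value of joint jaw above 0.061 m and value of joint cam below 0.2 rad and distance between glass and seat below 0.007 m and angle between glass's own z axis and vertical below 0.1 rad and linear speed of glass below 0.01 m/s); the robot touches nothing.
It fails at once if the slide is pushed up to the cam (25 to 58 mm) while the cam is not at its low side (below 1.2 rad) (value of joint jaw between 0.025 and 0.058 m and value of joint cam below 1.2 rad).
It fails at once if the robot touches the glass (contact force between any of the fingers, the arm and glass above 0.5 N).
It fails at once if the glass is lifted or tipped (height (world z) of glass above 0.022 m or angle between glass's own z axis and vertical above 0.25 rad).
It fails at once if the lid, beaker or spoon is moved more than 15 mm, lifted or carried (distance of any of gold_lid, beaker, spoon from where it was at the start of the episode above 0.015 m).
It also fails if it takes over 64 s, if anything falls off the work surface, if the arm or the gripper's body presses on something with over 40 N, if the wrist force passes 120 N, or if a joint passes its speed limit or range.

### The arm

A 7-joint arm with a two-finger parallel gripper is mounted at the origin on a cart in front of the work surface, level with it; the furniture and walls round the work are solid. World frame = base frame: x ahead of the robot, y to its left, z up, the work surface at z = 0. Lengths are in m, angles in rad, forces in N, time in s.
With the tool pointing down it reaches from about 0.425 to 0.875 m from the base axis. Payload 4.7 kg.
Tool frame: the origin (TCP) lies midway between the tips of the shut fingers; the grasp point (between the pads) lies ctrl.grasp_offset behind it (ctrl.grasp_offset is the distance from the TCP to the grasp point, in m); z points along the fingers, y is the line along which they close (so a half turn about z gives the same grasp; the last joint's range is limited). The gripper opens to 87 mm and grips with 3 to 60 N. Pads are 19 mm wide; open, the fingers measure 117 mm over their backs; the gripper's body (75 mm by 190 mm) begins 51 mm behind the grasp point.
Start: joints at [-1.293, 0.321, -0.07, 1.45, 0.023, 1.371, -0.057], TCP at [0.17, 0.628, 0.223] pointing down, gripper open.
Joint ranges: [-2.86, 2.86], [-0.3, 2.09], [-1.38, 1.24], [0.06, 2.45], [-1.56, 4.7], [0.09, 2.05], [-2.69, 2.69]. Speed limits (rad/s): [2.57, 2.57, 3.14, 3.14, 3.14, 3.14, 3.14].

### API

Orientations are given as a rotation vector (axis times angle).
In Python, from bench import ctrl gives the robot as it stands. The module is installed in compiled form; this text tells all that it offers.
- The arm moves only by the tool jog_arm, never from a script. Its argument "moves" is one flat list of numbers, 7 for each row, row after row: the shift along the tool's x, y, z in units of 30 cm (1.0 is 30 cm), then the turn, a rotation vector about the tool's x, y, z in units of 60 degrees (1.0 is 60 degrees), then the gripper's target within -1 to 1 (fully open at 1, half-way at 0, shut at -1). In form: [x, y, z, wx, wy, wz, fingers, x, y, z, wx, wy, wz, fingers, ...]. A call has exactly 8 rows; each row is the pose to reach, as a shift and turn from the pose commanded when the call began, along the tool's axes at that moment; what a row does not reach only later rows make up. A row lasts 1/8 s, in which the tool goes at most 62.5 mm and 10.7 degrees, less where a joint would pass 70% of its speed; a pose out of reach is approached as far as the arm can. A call with a number of a shift or a turn outside -1 to 1 is refused whole. A call with a gripper value outside its range is refused whole. The fingers move at their own pace and stop on an object; "newtons" is the grip in N (left out, the last holds). Time passes only in rows, so rows that repeat a pose let the fingers close, or fill a call up. It gives the time, the measured TCP pose, the force, the opening and the grip force at its end, in the units of the state.
- ctrl.get_state(): the state, without advancing time (a new reading comes with each control period).
- ctrl.get_image(name): name is "scene" or "top" or "wrist"; returns a dict with "pixels" (384x512x3 uint8, red, green, blue), "fx", "fy", "cx", "cy" (pixels), "xyz" and "rotation" of the camera in the world; the wrist camera has in their place "tool_from_camera" (4x4, takes a point from camera to tool coordinates, whose origin is the TCP and whose axes are the flange's). Camera axes: x right, y up, looking along -z (the intrinsics and any distortion apply to the point x, -y, -z); pixel columns grow to the right and rows downward; lengths in m; the calibration is good to about 2 mm. A picture is of the moment at which its call begins: read the wrist's pose just before it. There is no depth.
- ctrl.close_job(): hands the job in; it is judged then, once.
The state is a dict: "time": time; "joint_positions": joint angles; "qd": joint speeds; "joint_torque": joint torques, N m; "position": TCP position; "tool_rot": TCP orientation; "ft_force": force on the tool from outside, world axes, zero at the start; "torque": the same for the moment, N m; "grip_width": opening from 0.0 (shut) to 1.0 (fully open); "grip_force": force on a finger pad.
Only numpy, scipy, OpenCV 4.12 (cv2) and the standard library are available. Lean on these libraries where they do the work, as an engineer would, in place of code of your own. Each camera call takes 0.05 s, during which the arm holds its last target. There are 200 camera calls.

## Working session

There is one attempt and no reset: what is moved stays moved. The work goes in short steps, Python scripts to look and compute and a tool call to move; the robot and the scene stay as the last step left them, time stands still between calls to the robot, and variables do not carry over. Pictures are saved under pics/ and viewed, at most 10 in all, crops included, and the job is handed in when it is done.

Besides the shell and the picture viewer there is one more tool, called after "Emit:" by a JSON object that holds its "op" and its "data". jog_arm: Moves the arm, as the interface text tells. Its arguments: {"type":"object","properties":{"moves":{"type":"array"},"newtons":{"type":"number"}},"required":["moves"]}

```bash
mkdir -p pics; python3 - <<'E'
from bench import ctrl
import cv2,pickle
s=ctrl.get_state();print({k:s[k] for k in('time','position','tool_rot','ft_force','grip_width')},ctrl.grasp_offset)
for n in('scene','top'):
    im=ctrl.get_image(n);pickle.dump(im,open(n+'.pkl','wb'))
    cv2.imwrite(f'pics/{n}0.png',im['pixels'][:,:,::-1]); print(n,{k:v for k,v in im.items() if k!='pixels'})
E
```

```text
{'time': 0.0, 'position': array([0.16940995, 0.62698222, 0.22147917]), 'tool_rot': array([-4.13136654e-01, -3.11415756e+00,  2.92501239e-03]), 'ft_force': array([ 0.254452  , -0.80040039,  0.49808961]), 'grip_width': 1.0031295123520751} 0.0187
scene {'fx': 446.8931922267473, 'fy': 446.8931922267473, 'cx': 259.5123017737602, 'cy': 194.64458042068455, 'xyz': array([0.31842871, 0.75857878, 0.73249728]), 'rotation': array([ 0.27579911, -1.15196114, -2.50439886])}
top {'fx': 407.9571574468997, 'fy': 407.9571574468997, 'cx': 258.89671028620063, 'cy': 186.11998728827407, 'xyz': array([0.55251392, 0.07343743, 1.10994149]), 'rotation': array([ 0.0381229 , -0.08678273, -1.59784927])}
```

View pics/scene0.png

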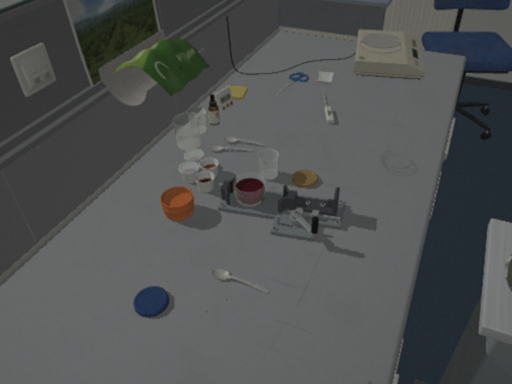

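View pics/top0.png

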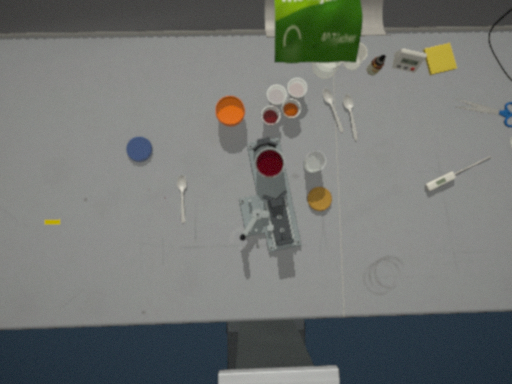

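Top view: the clamp runs from about (285,250) to (265,145), with red jam in the jaws at (269,163), the post near (242,237), the gold lid at (319,199), the beaker at (314,161) and the spoon at (183,199). The orange pot at (230,110) and the small jars at (270,116) and (291,109) are look-alikes. The glass is the dark red one standing on the clamp plate. I'll enlarge that area to confirm.

```bash
python3 - <<'E'
import cv2,pickle
im=pickle.load(open('top.pkl','rb'))['pixels'][:,:,::-1]
c=im[130:262,215:345]; cv2.imwrite('pics/topc.png',cv2.resize(c,(780,int(132*6)))[:600] if 0 else cv2.resize(c,None,fx=4.5,fy=4.5,interpolation=cv2.INTER_CUBIC))
E
```

```text
(no output)
```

View pics/topc.png

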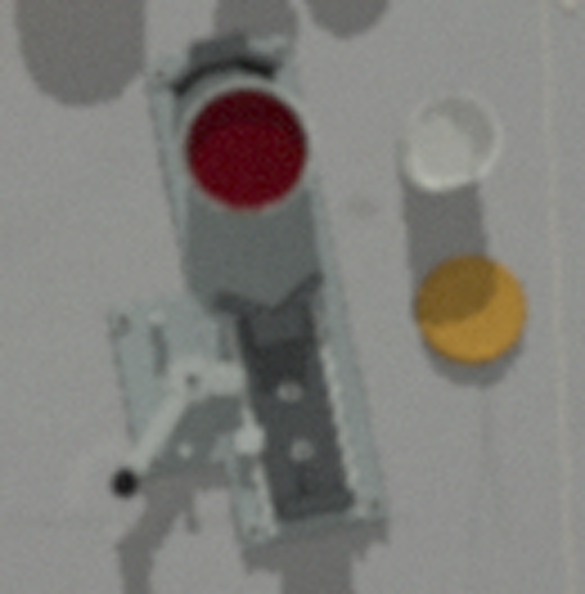

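The crop shows the only dark-red glass on the clamp plate, at crop (247,148). It also shows the post top at (124,482), the cam axis at (193,378), and the plate's rear corners at (384,520) and (245,543). The orange look-alike is outside the crop.

```bash
cat > h.py <<'E'
import numpy as np,pickle,cv2
from scipy.spatial.transform import Rotation as R
from scipy.optimize import least_squares
def proj(im,P):
    p=(np.atleast_2d(P)-im['xyz'])@R.from_rotvec(im['rotation']).as_matrix()
    return np.c_[im['fx']*p[:,0]/-p[:,2]+im['cx'], im['fy']*-p[:,1]/-p[:,2]+im['cy']]
def back(im,uv,z):
    d=R.from_rotvec(im['rotation']).apply([(uv[0]-im['cx'])/im['fx'],-(uv[1]-im['cy'])/im['fy'],-1])
    return im['xyz']+d*(z-im['xyz'][2])/d[2]
def W(c,p):
    p=np.atleast_2d(p); C,S=np.cos(c[2]),np.sin(c[2])
    return np.c_[c[0]+C*p[:,0]-S*p[:,1],c[1]+S*p[:,0]+C*p[:,1],p[:,2]]
E
python3 - <<'E'
from h import *
im=pickle.load(open('top.pkl','rb'))
px=lambda u,v:np.array([215+u/4.5,130+v/4.5])
M=np.array([[-105,-45,12],[-105,45,12],[52,96,12],[0,55,43]])/1e3
U=np.array([px(384,520),px(245,543),px(111,314),px(193,378)])
r=least_squares(lambda c:(proj(im,W(c,M))-U).ravel(),[.5,.05,.15])
c=r.x;print(c,r.fun.round(1))
inv=lambda P:(R.from_euler('z',-c[2]).apply(P-np.array([c[0],c[1],0])))*1e3
print('frontleft',inv(back(im,px(150,75),.012)))
p=inv(back(im,px(124,482),.08));print('post',p,np.hypot(p[0],p[1]-55),np.degrees(np.arctan2(p[1]-55,p[0])))
print('glass rim',inv(back(im,px(247,148),.064)),'lid',inv(back(im,px(470,310),.012)),'beaker',inv(back(im,px(451,142),.068)))
print('spoon',inv(back(im,(183,220),.005)),inv(back(im,(181,184),.005)))
print('tab rear',inv(back(im,px(318,505),.072)))
print('post W',back(im,px(124,482),.06))
pickle.dump(c,open('c.pkl','wb'))
sc=pickle.load(open('scene.pkl','rb'))
V=sc['pixels'][:,:,::-1].copy()
for q in proj(sc,W(c,np.array([[-105,-45,12],[-105,45,12],[52,96,12],[-52,96,12],[196,45,12],[196,-45,12],[0,55,43],[p[0],p[1],80],[-85,22,72],[-85,-22,72]])/1e3)): cv2.circle(V,tuple(int(x*8) for x in q),8,(0,255,0),-1,shift=3)
cv2.imwrite('pics/sc1.png',cv2.resize(V[150:250,200:360],None,fx=5,fy=5,interpolation=cv2.INTER_CUBIC))
E
```

```text
[ 0.57280788 -0.01003436  0.1688709 ] [ 1.5 -0.1 -0.5  1.5 -0.9 -1.5 -0.1  0.1]
frontleft [184.71217814  43.4411633   12.        ]
post [-49.05464751 104.90676873  80.        ] 69.97888257890024 134.5066588090271
glass rim [123.38127211  -1.00298144  64.        ] lid [   7.69423928 -117.53660944   12.        ] beaker [ 103.65084834 -116.55571654   68.        ]
spoon [ 24.2602194  254.11632394   5.        ] [120.71419753 241.69441249   5.        ]
tab rear [-83.59718178   0.68945301  72.        ]
post W [0.50593209 0.0853627  0.06      ]
```

View pics/sc1.png

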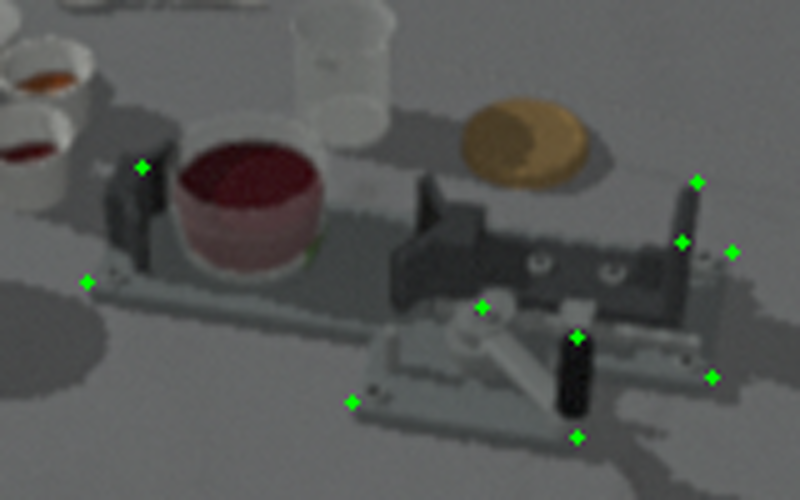

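```bash
cat > mv.py <<'E'
# plan(list of (x,y,z,yaw_deg of tool y,grip,rows)) -> prints rows; commanded pose tracked in cmd.pkl
from h import *
from bench import ctrl
import os
c=pickle.load(open('c.pkl','rb')) if os.path.exists('c.pkl') else None
def rot(a):
    a=np.radians(a); y=[np.cos(a),np.sin(a),0]; x=[-np.sin(a),np.cos(a),0]
    return R.from_matrix(np.c_[x,y,[0,0,-1]])
def cur():
    if os.path.exists('cmd.pkl'): return pickle.load(open('cmd.pkl','rb'))
    s=ctrl.get_state(); return np.array([.17,.628,.223]),R.from_rotvec(s['tool_rot'])
def stat():
    s=ctrl.get_state(); m=R.from_rotvec(s['tool_rot']).as_matrix()
    print('t',round(s['time'],2),'pos',s['position'].round(4),'yaw',np.degrees(np.arctan2(m[1,1],m[0,1])).round(1),'F',s['ft_force'].round(1),'g',round(s['grip_width'],2)); return s
def plan(T):
    p,r=cur(); m=r.as_matrix(); a=np.degrees(np.arctan2(m[1,1],m[0,1]))
    q=np.r_[p,a]; W_=[]
    for t in T:
        e=np.array(t[:4],float); n=t[5]
        for k in range(n): W_.append((q+(e-q)*(k+1)/n,t[4]))
        q=e
    while len(W_)%8: W_.append(W_[-1])
    for i in range(0,len(W_),8):
        rows=[]
        for w,g in W_[i:i+8]:
            d=r.inv().apply(w[:3]-p)/.3; v=(r.inv()*rot(w[3])).as_rotvec()/np.radians(60)
            rows.append(np.r_[d,v,g].round(3)+0.)
        assert np.abs(np.array(rows)).max()<=1,(i,np.abs(np.array(rows)).max(0))
        print('['+', '.join(f'{x:g}' for x in np.concatenate(rows))+']')
        d=rows[-1]; p=p+r.apply(d[:3]*.3); r=r*R.from_rotvec(d[3:6]*np.radians(60))
    pickle.dump((p,r),open('cmd.pkl','wb'))
E
python3 - <<'E'
from mv import *
P=W(c,[-.049,.105,0])[0];print('post',P,'axis',W(c,[0,.055,0])[0])
plan([((.17+P[0])/2,(.628+P[1])/2,.21,65,0,8),(P[0],P[1],.16,54,0,8),(P[0],P[1],.052,54,0,5)])
E
```

```text
post [0.50685761 0.08523663 0.        ] axis [0.56356407 0.04418327 0.        ]
[-0.097, -0.091, 0.006, -0.002, 0, 0.021, 0, -0.194, -0.182, 0.011, -0.002, 0, 0.041, 0, -0.292, -0.273, 0.017, -0.002, 0, 0.062, 0, -0.389, -0.363, 0.022, -0.002, 0, 0.082, 0, -0.486, -0.454, 0.028, -0.002, 0, 0.103, 0, -0.583, -0.545, 0.033, -0.002, 0, 0.124, 0, -0.681, -0.636, 0.039, -0.002, 0, 0.144, 0, -0.778, -0.727, 0.045, -0.002, 0, 0.165, 0]
[-0.111, -0.073, 0.02, 0, 0, 0.023, 0, -0.223, -0.146, 0.041, 0, 0, 0.046, 0, -0.334, -0.218, 0.062, 0, 0, 0.069, 0, -0.445, -0.291, 0.083, 0, 0, 0.092, 0, -0.557, -0.364, 0.104, 0, 0, 0.114, 0, -0.668, -0.437, 0.125, 0, 0, 0.137, 0, -0.78, -0.51, 0.145, 0, 0, 0.16, 0, -0.891, -0.582, 0.166, 0, 0, 0.183, 0]
[0, 0, 0.072, 0, 0, 0, 0, 0, -0.001, 0.144, 0, 0, 0, 0, 0, -0.001, 0.216, 0, 0, 0, 0, 0, -0.001, 0.288, 0, 0, 0, 0, 0, -0.001, 0.36, 0, 0, 0, 0, 0, -0.001, 0.36, 0, 0, 0, 0, 0, -0.001, 0.36, 0, 0, 0, 0, 0, -0.001, 0.36, 0, 0, 0, 0]
```

Emit:
{"op": "jog_arm", "data": {"moves": [-0.097,-0.091,0.006,-0.002,0,0.021,0,-0.194,-0.182,0.011,-0.002,0,0.041,0,-0.292,-0.273,0.017,-0.002,0,0.062,0,-0.389,-0.363,0.022,-0.002,0,0.082,0,-0.486,-0.454,0.028,-0.002,0,0.103,0,-0.583,-0.545,0.033,-0.002,0,0.124,0,-0.681,-0.636,0.039,-0.002,0,0.144,0,-0.778,-0.727,0.045,-0.002,0,0.165,0]}}

```text
time: 1.1
position: [0.3384, 0.3547, 0.2087]
tool_rot: [0.682, 3.067, 0.003]
ft_force: [0.8, -0.1, -0.2]
grip_width: 0.501
grip_force: 0.0
```

Emit:
{"op": "jog_arm", "data": {"moves": [-0.111,-0.073,0.02,0,0,0.023,0,-0.223,-0.146,0.041,0,0,0.046,0,-0.334,-0.218,0.062,0,0,0.069,0,-0.445,-0.291,0.083,0,0,0.092,0,-0.557,-0.364,0.104,0,0,0.114,0,-0.668,-0.437,0.125,0,0,0.137,0,-0.78,-0.51,0.145,0,0,0.16,0,-0.891,-0.582,0.166,0,0,0.183,0]}}

```text
time: 2.1
position: [0.5068, 0.0838, 0.1585]
tool_rot: [-0.972, -2.987, -0.003]
ft_force: [0.1, -0.8, 0.5]
grip_width: 0.501
grip_force: 0.0
```

```bash
python3 - <<'E'
from mv import *
s=stat(); im=ctrl.get_image('wrist'); V=im['pixels'][:,:,::-1].copy()
T=np.linalg.inv(im['tool_from_camera'])
def pw(Pw):
    pt=R.from_rotvec(s['tool_rot']).inv().apply(Pw-s['position']); q=T[:3,:3]@pt+T[:3,3]
    return im['fx']*q[0]/-q[2]+im['cx'], im['fy']*q[1]/q[2]+im['cy']
for p in [(-.049,.105,.08),(0,.055,.043),(-.105,.045,.012),(-.105,-.045,.012),(-.052,.096,.012),(.052,.096,.012)]:
    q=pw(W(c,p)[0]);print(np.round(q)); cv2.circle(V,tuple(int(x) for x in q),3,(0,255,0),1)
print([k for k in im])
pickle.dump((im,s),open('w1.pkl','wb'));cv2.imwrite('pics/w1.png',V)
E
```

```text
t 2.1 pos [0.5068 0.0838 0.1585] yaw 54.0 F [ 0.1 -0.8  0.5] g 0.5
[254. 194.]
[254. 246.]
[181. 180.]
[131. 233.]
[246. 180.]
[309. 239.]
['pixels', 'fx', 'fy', 'cx', 'cy', 'tool_from_camera']
```

View pics/w1.png

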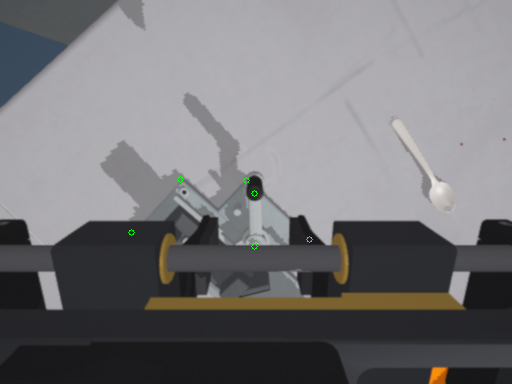

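The wrist view shows the black post at (254,172–200), midway between the fingertips at (205,240) and (300,240), and in line with the lever. I'll check the radial direction, then plan the descent and the arc.

```bash
python3 - <<'E'
from mv import *
im,s=pickle.load(open('w1.pkl','rb'));T=np.linalg.inv(im['tool_from_camera'])
def pw(Pw):
    pt=R.from_rotvec(s['tool_rot']).inv().apply(Pw-s['position']); q=T[:3,:3]@pt+T[:3,3]
    return np.round((im['fx']*q[0]/-q[2]+im['cx'], im['fy']*q[1]/q[2]+im['cy']))
a=np.radians(134.5)
for r in (.065,.07,.075):
  for z in(.043,.08): print(r,z,pw(W(c,(r*np.cos(a),.055+r*np.sin(a),z))[0]))
print('cam',im['tool_from_camera'].round(2).tolist(), 'tcp',pw(s['position']))
# arc plan after descent
cp=W(c,[0,.055,0])[0]
os.rename('cmd.pkl','cmd_old.pkl'); os.rename('cmd_old.pkl','cmd.pkl')
plan_T=[]
for ph in np.linspace(144,52,16):
    t=np.radians(ph)
    plan_T.append((cp[0]+.07*np.cos(t),cp[1]+.07*np.sin(t),.052,ph-90,0,1))
E
```

```text
0.065 0.043 [254. 188.]
0.065 0.08 [254. 199.]
0.07 0.043 [254. 183.]
0.07 0.08 [254. 194.]
0.075 0.043 [254. 179.]
0.075 0.08 [254. 189.]
cam [[0.0, 0.96, 0.27, 0.07], [1.0, -0.0, -0.0, 0.0], [0.0, 0.27, -0.96, -0.16], [0.0, 0.0, 0.0, 1.0]] tcp [253. 232.]
```

Emit:
{"op": "jog_arm", "data": {"moves": [0,0,0.072,0,0,0,0,0,-0.001,0.144,0,0,0,0,0,-0.001,0.216,0,0,0,0,0,-0.001,0.288,0,0,0,0,0,-0.001,0.36,0,0,0,0,0,-0.001,0.36,0,0,0,0,0,-0.001,0.36,0,0,0,0,0,-0.001,0.36,0,0,0,0]}}

```text
time: 3.15
position: [0.5071, 0.0852, 0.0519]
tool_rot: [0.97, 2.986, 0.005]
ft_force: [0.5, 0.2, -0.1]
grip_width: 0.5
grip_force: 0.0
```

```bash
cat >> mv.py <<'E'
def arc(a0,a1,n,off,z=.052,g=0):
    cp=W(c,[0,.055,0])[0]; T=[]
    for ph in np.linspace(a0,a1,n+1)[1:]:
        t=np.radians(ph); u=np.array([np.cos(t),np.sin(t)]); v=np.array([u[1],-u[0]])
        q=cp[:2]+.07*u+off*v; T.append((q[0],q[1],z,ph-90,g,1))
    return T
E
python3 - <<'E'
from mv import *
plan(arc(144,144,2,.0135)+arc(144,60,14,.0135)+arc(60,47,8,.0135))
E
```

```text
[0, 0.046, 0, 0, 0, 0, 0, 0, 0.046, 0, 0, 0, 0, 0, -0.006, 0.07, 0, 0, 0, 0.1, 0, -0.015, 0.093, 0, 0, 0, 0.2, 0, -0.025, 0.116, 0, 0, 0, 0.3, 0, -0.039, 0.137, 0, 0, 0, 0.4, 0, -0.054, 0.156, 0, 0, 0, 0.5, 0, -0.071, 0.174, 0, 0, 0, 0.6, 0]
[-0.006, 0.024, 0, 0, 0, 0.1, 0, -0.014, 0.048, 0, 0, 0, 0.2, 0, -0.025, 0.07, 0, 0, 0, 0.3, 0, -0.038, 0.091, 0, 0, 0, 0.4, 0, -0.054, 0.111, 0, 0, 0, 0.5, 0, -0.071, 0.129, 0, 0, 0, 0.6, 0, -0.09, 0.145, 0, 0, 0, 0.7, 0, -0.111, 0.159, 0, 0, 0, 0.8, 0]
[-0.001, 0.006, 0, 0, 0, 0.027, 0, -0.003, 0.013, 0, 0, 0, 0.054, 0, -0.005, 0.019, 0, 0, 0, 0.081, 0, -0.006, 0.026, 0, 0, 0, 0.109, 0, -0.009, 0.032, 0, 0, 0, 0.136, 0, -0.011, 0.038, 0, 0, 0, 0.163, 0, -0.013, 0.045, 0, 0, 0, 0.19, 0, -0.016, 0.051, 0, 0, 0, 0.217, 0]
```

Emit:
{"op": "jog_arm", "data": {"moves": [0,0.046,0,0,0,0,0,0,0.046,0,0,0,0,0,-0.006,0.07,0,0,0,0.1,0,-0.015,0.093,0,0,0,0.2,0,-0.025,0.116,0,0,0,0.3,0,-0.039,0.137,0,0,0,0.4,0,-0.054,0.156,0,0,0,0.5,0,-0.071,0.174,0,0,0,0.6,0]}}

```text
time: 4.15
position: [0.553, 0.1148, 0.0507]
tool_rot: [-1.848, -2.536, 0.0]
ft_force: [-3.6, -0.2, 2.6]
grip_width: 0.503
grip_force: 1.8
```

Emit:
{"op": "jog_arm", "data": {"moves": [-0.006,0.024,0,0,0,0.1,0,-0.014,0.048,0,0,0,0.2,0,-0.025,0.07,0,0,0,0.3,0,-0.038,0.091,0,0,0,0.4,0,-0.054,0.111,0,0,0,0.5,0,-0.071,0.129,0,0,0,0.6,0,-0.09,0.145,0,0,0,0.7,0,-0.111,0.159,0,0,0,0.8,0]}}

```text
time: 5.15
position: [0.6089, 0.0997, 0.0507]
tool_rot: [-2.718, -1.566, -0.0]
ft_force: [-3.4, 1.9, 2.2]
grip_width: 0.5
grip_force: 1.8
```

Emit:
{"op": "jog_arm", "data": {"moves": [-0.001,0.006,0,0,0,0.027,0,-0.003,0.013,0,0,0,0.054,0,-0.005,0.019,0,0,0,0.081,0,-0.006,0.026,0,0,0,0.109,0,-0.009,0.032,0,0,0,0.136,0,-0.011,0.038,0,0,0,0.163,0,-0.013,0.045,0,0,0,0.19,0,-0.016,0.051,0,0,0,0.217,0]}}

```text
time: 6.15
position: [0.6209, 0.0858, 0.051]
tool_rot: [-2.881, -1.249, -0.003]
ft_force: [-0.4, 3.9, -0.3]
grip_width: 0.502
grip_force: 1.7
```

```bash
python3 - <<'E'
from mv import *
print(cur()[0]); plan(arc(47,43,8,.0135))
E
```

```text
[0.62119829 0.0861398  0.05212254]
[0, 0.002, 0, 0, 0, 0.008, 0, -0.001, 0.004, 0, 0, 0, 0.017, 0, -0.001, 0.006, 0, 0, 0, 0.025, 0, -0.002, 0.008, 0, 0, 0, 0.033, 0, -0.002, 0.01, 0, 0, 0, 0.042, 0, -0.003, 0.012, 0, 0, 0, 0.05, 0, -0.003, 0.014, 0, 0, 0, 0.058, 0, -0.004, 0.016, 0, 0, 0, 0.067, 0]
```

Emit:
{"op": "jog_arm", "data": {"moves": [0,0.002,0,0,0,0.008,0,-0.001,0.004,0,0,0,0.017,0,-0.001,0.006,0,0,0,0.025,0,-0.002,0.008,0,0,0,0.033,0,-0.002,0.01,0,0,0,0.042,0,-0.003,0.012,0,0,0,0.05,0,-0.003,0.014,0,0,0,0.058,0,-0.004,0.016,0,0,0,0.067,0]}}

```text
time: 7.15
position: [0.621, 0.0839, 0.0507]
tool_rot: [-2.917, -1.15, 0.004]
ft_force: [-7.7, 7.8, 4.1]
grip_width: 0.5
grip_force: 5.2
```

```bash
python3 - <<'E'
from mv import *
p=arc(46,46,1,0)[0]; up=(p[0],p[1],.13,p[3],0,4)
a=W(c,[-.125,0,0])[0]; y=np.degrees(c[2])
plan([p[:5]+(4,),up,(.53,.03,.13,y,-1,8),(a[0],a[1],.13,y,-1,4),(a[0],a[1],.043,y,-1,4)])
E
```

```text
[0, -0.014, 0, 0, 0, -0.013, 0, 0, -0.029, 0, 0, 0, -0.025, 0, 0, -0.043, 0, 0, 0, -0.038, 0, 0, -0.057, 0, 0, 0, -0.05, 0, 0, -0.057, -0.065, 0, 0, -0.05, 0, 0, -0.057, -0.13, 0, 0, -0.05, 0, 0, -0.057, -0.195, 0, 0, -0.05, 0, 0, -0.057, -0.26, 0, 0, -0.05, 0]
[-0.043, -0.006, 0, 0, 0, -0.112, -1, -0.086, -0.012, 0, 0, 0, -0.224, -1, -0.129, -0.018, 0, 0, 0, -0.336, -1, -0.172, -0.024, 0, 0, 0, -0.448, -1, -0.216, -0.03, 0, 0, 0, -0.56, -1, -0.259, -0.036, 0, 0, 0, -0.671, -1, -0.302, -0.042, 0, 0, 0, -0.783, -1, -0.345, -0.048, 0, 0, 0, -0.895, -1]
[-0.039, -0.074, 0, 0, 0, 0, -1, -0.078, -0.149, 0, 0, 0, 0, -1, -0.117, -0.224, 0, 0, 0, 0, -1, -0.156, -0.298, 0, 0, 0, 0, -1, -0.156, -0.298, 0.073, 0, 0, 0, -1, -0.156, -0.298, 0.145, 0, 0, 0, -1, -0.156, -0.298, 0.218, 0, 0, 0, -1, -0.156, -0.298, 0.29, 0, 0, 0, -1]
```

Emit:
{"op": "jog_arm", "data": {"moves": [0,-0.014,0,0,0,-0.013,0,0,-0.029,0,0,0,-0.025,0,0,-0.043,0,0,0,-0.038,0,0,-0.057,0,0,0,-0.05,0,0,-0.057,-0.065,0,0,-0.05,0,0,-0.057,-0.13,0,0,-0.05,0,0,-0.057,-0.195,0,0,-0.05,0,0,-0.057,-0.26,0,0,-0.05,0]}}

```text
time: 8.15
position: [0.6122, 0.094, 0.131]
tool_rot: [-2.891, -1.226, -0.005]
ft_force: [0.3, 0.1, -0.1]
grip_width: 0.501
grip_force: 0.0
```

Emit:
{"op": "jog_arm", "data": {"moves": [-0.043,-0.006,0,0,0,-0.112,-1,-0.086,-0.012,0,0,0,-0.224,-1,-0.129,-0.018,0,0,0,-0.336,-1,-0.172,-0.024,0,0,0,-0.448,-1,-0.216,-0.03,0,0,0,-0.56,-1,-0.259,-0.036,0,0,0,-0.671,-1,-0.302,-0.042,0,0,0,-0.783,-1,-0.345,-0.048,0,0,0,-0.895,-1]}}

```text
time: 9.15
position: [0.5294, 0.0292, 0.1298]
tool_rot: [-2.022, -2.404, -0.004]
ft_force: [-0.3, 0.4, -0.5]
grip_width: 0.007
grip_force: 0.0
```

```bash
python3 - <<'E'
from mv import *
stat(); im=ctrl.get_image('scene'); V=im['pixels'][:,:,::-1].copy()
for a in (36,134.5):
    t=np.radians(a); q=proj(im,W(c,(.07*np.cos(t),.055+.07*np.sin(t),.08)))[0]; cv2.circle(V,tuple(int(x*8) for x in q),8,(0,255,0),-1,shift=3)
cv2.imwrite('pics/sc2.png',cv2.resize(V[130:260,190:370],None,fx=4.4,fy=4.4,interpolation=cv2.INTER_CUBIC))
E
```

```text
t 9.15 pos [0.5294 0.0292 0.1298] yaw 9.9 F [-0.3  0.4 -0.5] g 0.01
```

View pics/sc2.png

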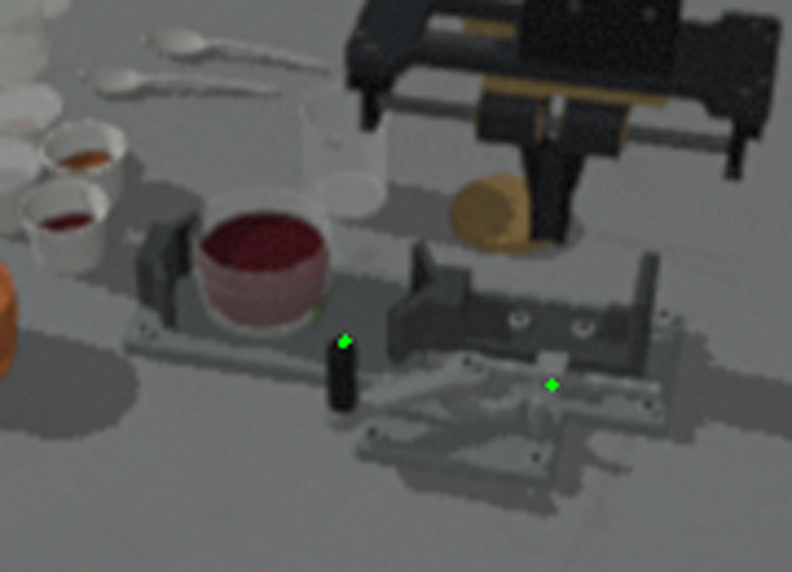

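The scene view shows the lever on its far stop, with the post at (343,345) matching the 36° prediction. The slide is still back, and the fingers are shut. Next I push the tab.

Emit:
{"op": "jog_arm", "data": {"moves": [-0.039,-0.074,0,0,0,0,-1,-0.078,-0.149,0,0,0,0,-1,-0.117,-0.224,0,0,0,0,-1,-0.156,-0.298,0,0,0,0,-1,-0.156,-0.298,0.073,0,0,0,-1,-0.156,-0.298,0.145,0,0,0,-1,-0.156,-0.298,0.218,0,0,0,-1,-0.156,-0.298,0.29,0,0,0,-1]}}

```text
time: 10.2
position: [0.45, -0.0312, 0.0418]
tool_rot: [2.029, 2.399, 0.005]
ft_force: [-0.2, 0.0, 0.5]
grip_width: 0.007
grip_force: 0.0
```

```bash
python3 - <<'E'
from mv import *
stat();y=np.degrees(c[2]); T=[]
for x,n in((-.085,8),(-.055,8),(-.045,8)):
    a=W(c,[x,0,0])[0]; T.append((a[0],a[1],.043,y,-1,n))
plan(T)
E
```

```text
t 10.2 pos [ 0.45   -0.0312  0.0418] yaw 9.5 F [-0.2  0.   0.5] g 0.01
[0, 0.017, 0, 0, 0, 0, -1, 0, 0.033, 0, 0, 0, 0, -1, 0, 0.05, 0, 0, 0, 0, -1, 0, 0.067, 0, 0, 0, 0, -1, 0, 0.083, 0, 0, 0, 0, -1, 0, 0.1, 0, 0, 0, 0, -1, 0, 0.116, 0, 0, 0, 0, -1, 0, 0.133, 0, 0, 0, 0, -1]
[0, 0.013, 0, 0, 0, 0, -1, 0, 0.025, 0, 0, 0, 0, -1, 0, 0.038, 0, 0, 0, 0, -1, 0, 0.05, 0, 0, 0, 0, -1, 0, 0.063, 0, 0, 0, 0, -1, 0, 0.075, 0, 0, 0, 0, -1, 0, 0.088, 0, 0, 0, 0, -1, 0, 0.1, 0, 0, 0, 0, -1]
[0, 0.004, 0, 0, 0, 0, -1, 0, 0.008, 0, 0, 0, 0, -1, 0, 0.013, 0, 0, 0, 0, -1, 0, 0.017, 0, 0, 0, 0, -1, 0, 0.021, 0, 0, 0, 0, -1, 0, 0.025, 0, 0, 0, 0, -1, 0, 0.029, 0, 0, 0, 0, -1, 0, 0.033, 0, 0, 0, 0, -1]
```

Emit:
{"op": "jog_arm", "data": {"moves": [0,0.017,0,0,0,0,-1,0,0.033,0,0,0,0,-1,0,0.05,0,0,0,0,-1,0,0.067,0,0,0,0,-1,0,0.083,0,0,0,0,-1,0,0.1,0,0,0,0,-1,0,0.116,0,0,0,0,-1,0,0.133,0,0,0,0,-1]}}

```text
time: 11.2
position: [0.4886, -0.0245, 0.0416]
tool_rot: [-2.026, -2.4, -0.003]
ft_force: [-3.2, 0.2, 1.1]
grip_width: 0.006
grip_force: 1.3
```

Emit:
{"op": "jog_arm", "data": {"moves": [0,0.013,0,0,0,0,-1,0,0.025,0,0,0,0,-1,0,0.038,0,0,0,0,-1,0,0.05,0,0,0,0,-1,0,0.063,0,0,0,0,-1,0,0.075,0,0,0,0,-1,0,0.088,0,0,0,0,-1,0,0.1,0,0,0,0,-1]}}

```text
time: 12.2
position: [0.5183, -0.0193, 0.0416]
tool_rot: [-2.026, -2.4, -0.003]
ft_force: [-1.9, 0.7, 1.5]
grip_width: 0.007
grip_force: 1.2
```

Emit:
{"op": "jog_arm", "data": {"moves": [0,0.004,0,0,0,0,-1,0,0.008,0,0,0,0,-1,0,0.013,0,0,0,0,-1,0,0.017,0,0,0,0,-1,0,0.021,0,0,0,0,-1,0,0.025,0,0,0,0,-1,0,0.029,0,0,0,0,-1,0,0.033,0,0,0,0,-1]}}

```text
time: 13.2
position: [0.5279, -0.0177, 0.0416]
tool_rot: [-2.026, -2.4, -0.003]
ft_force: [-3.8, 1.2, 2.1]
grip_width: 0.007
grip_force: 1.6
```

Emit:
{"op": "jog_arm", "data": {"moves": [0,0.002,0,0,0,0,-1,0,0.005,0,0,0,0,-1,0,0.007,0,0,0,0,-1,0,0.01,0,0,0,0,-1,0,0.012,0,0,0,0,-1,0,0.015,0,0,0,0,-1,0,0.017,0,0,0,0,-1,0,0.017,0,0,0,0,-1]}}

```text
time: 14.2
position: [0.533, -0.017, 0.0417]
tool_rot: [-2.026, -2.4, -0.003]
ft_force: [-3.1, 0.8, 1.7]
grip_width: 0.002
grip_force: 1.3
```

Emit:
{"op": "jog_arm", "data": {"moves": [0,0.002,0,0,0,0,-1,0,0.005,0,0,0,0,-1,0,0.007,0,0,0,0,-1,0,0.01,0,0,0,0,-1,0,0.012,0,0,0,0,-1,0,0.015,0,0,0,0,-1,0,0.017,0,0,0,0,-1,0,0.017,0,0,0,0,-1]}}

```text
time: 15.2
position: [0.5339, -0.0168, 0.0414]
tool_rot: [-2.022, -2.394, 0.005]
ft_force: [-15.4, 0.8, 12.0]
grip_width: 0.008
grip_force: 8.0
```

The slide stopped with a force of 15 N, so it should be home. I'll back off, look, and return to the post.

```bash
python3 - <<'E'
from mv import *
p,r=cur(); p=p+r.apply([0,.034*.3,0]); pickle.dump((p,r),open('cmd.pkl','wb'))
y=np.degrees(c[2]); a=W(c,[-.07,0,0])[0]; q=arc(46,46,1,0)[0]
plan([(a[0],a[1],.043,y,-1,4),(a[0],a[1],.13,y,-1,4),(q[0],q[1],.13,q[3],0,8),(q[0],q[1],.052,q[3],0,5)])
E
```

```text
[0, -0.029, 0, 0, 0, 0, -1, 0, -0.058, 0, 0, 0, 0, -1, 0, -0.088, 0, 0, 0, 0, -1, 0, -0.117, 0, 0, 0, 0, -1, 0, -0.117, -0.072, 0, 0, 0, -1, 0, -0.117, -0.145, 0, 0, 0, -1, 0, -0.117, -0.217, 0, 0, 0, -1, 0, -0.117, -0.29, 0, 0, 0, -1]
[0.04, 0.053, 0, 0, 0, 0.112, 0, 0.081, 0.105, 0, 0, 0, 0.224, 0, 0.121, 0.158, 0, 0, 0, 0.335, 0, 0.161, 0.211, 0, 0, 0, 0.447, 0, 0.201, 0.263, 0, 0, 0, 0.559, 0, 0.241, 0.316, 0, 0, 0, 0.671, 0, 0.282, 0.369, 0, 0, 0, 0.783, 0, 0.322, 0.421, 0, 0, 0, 0.895, 0]
[0, 0, 0.052, 0, 0, 0, 0, 0, 0, 0.104, 0, 0, 0, 0, 0, 0, 0.156, 0, 0, 0, 0, 0, 0, 0.208, 0, 0, 0, 0, 0, 0, 0.26, 0, 0, 0, 0, 0, 0, 0.26, 0, 0, 0, 0, 0, 0, 0.26, 0, 0, 0, 0, 0, 0, 0.26, 0, 0, 0, 0]
```

Emit:
{"op": "jog_arm", "data": {"moves": [0,-0.029,0,0,0,0,-1,0,-0.058,0,0,0,0,-1,0,-0.088,0,0,0,0,-1,0,-0.117,0,0,0,0,-1,0,-0.117,-0.072,0,0,0,-1,0,-0.117,-0.145,0,0,0,-1,0,-0.117,-0.217,0,0,0,-1,0,-0.117,-0.29,0,0,0,-1]}}

```text
time: 16.2
position: [0.503, -0.0223, 0.1293]
tool_rot: [-2.026, -2.4, -0.004]
ft_force: [-0.6, 0.2, -0.5]
grip_width: 0.007
grip_force: 0.0
```

```bash
python3 - <<'E'
from mv import *
stat(); im=ctrl.get_image('scene'); V=im['pixels'][:,:,::-1].copy()
for p in ((-.019,.022,.072),(-.019,-.022,.072),(.137,.04,.064),(.137,-.04,.064),(.097,0,.064),(.177,0,.064)):
    q=proj(im,W(c,p))[0]; cv2.circle(V,tuple(int(x*8) for x in q),6,(0,255,0),-1,shift=3)
cv2.imwrite('pics/sc3.png',cv2.resize(V[130:260,190:370],None,fx=4.4,fy=4.4,interpolation=cv2.INTER_CUBIC))
E
```

```text
t 16.2 pos [ 0.503  -0.0223  0.1293] yaw 9.7 F [-0.6  0.2 -0.5] g 0.01
```

View pics/sc3.png

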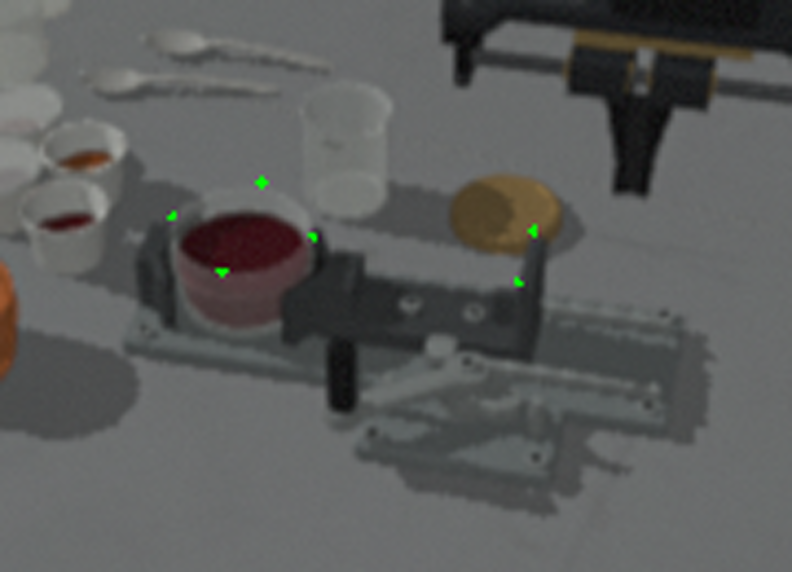

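The scene view shows the slide home, with the tab at (533,231)–(518,282) matching 66 mm of travel, and the glass nested between the jaws. Next I go to the post and push it back.

Emit:
{"op": "jog_arm", "data": {"moves": [0.04,0.053,0,0,0,0.112,0,0.081,0.105,0,0,0,0.224,0,0.121,0.158,0,0,0,0.335,0,0.161,0.211,0,0,0,0.447,0,0.201,0.263,0,0,0,0.559,0,0.241,0.316,0,0,0,0.671,0,0.282,0.369,0,0,0,0.783,0,0.322,0.421,0,0,0,0.895,0]}}

```text
time: 17.25
position: [0.6117, 0.0947, 0.1284]
tool_rot: [-2.893, -1.221, -0.002]
ft_force: [0.0, -1.0, 0.1]
grip_width: 0.5
grip_force: 0.0
```

Emit:
{"op": "jog_arm", "data": {"moves": [0,0,0.052,0,0,0,0,0,0,0.104,0,0,0,0,0,0,0.156,0,0,0,0,0,0,0.208,0,0,0,0,0,0,0.26,0,0,0,0,0,0,0.26,0,0,0,0,0,0,0.26,0,0,0,0,0,0,0.26,0,0,0,0]}}

```text
time: 18.25
position: [0.6123, 0.0945, 0.0517]
tool_rot: [-2.891, -1.226, -0.005]
ft_force: [0.7, -0.8, -0.3]
grip_width: 0.501
grip_force: 0.0
```

```bash
python3 - <<'E'
from mv import *
stat(); plan(arc(46,46,2,-.0135)+arc(46,130,14,-.0135)+arc(130,153,8,-.0135))
E
```

```text
t 18.25 pos [0.6123 0.0945 0.0517] yaw -44.0 F [ 0.7 -0.8 -0.3] g 0.5
[0, -0.045, 0, 0, 0, 0, 0, 0, -0.045, 0, 0, 0, 0, 0, -0.006, -0.069, 0, 0, 0, -0.1, 0, -0.014, -0.092, 0, 0, 0, -0.2, 0, -0.025, -0.114, 0, 0, 0, -0.3, 0, -0.038, -0.136, 0, 0, 0, -0.4, 0, -0.054, -0.155, 0, 0, 0, -0.5, 0, -0.071, -0.173, 0, 0, 0, -0.6, 0]
[-0.006, -0.024, 0, 0, 0, -0.1, 0, -0.014, -0.048, 0, 0, 0, -0.2, 0, -0.025, -0.07, 0, 0, 0, -0.3, 0, -0.038, -0.091, 0, 0, 0, -0.4, 0, -0.054, -0.111, 0, 0, 0, -0.5, 0, -0.071, -0.129, 0, 0, 0, -0.6, 0, -0.09, -0.145, 0, 0, 0, -0.7, 0, -0.111, -0.159, 0, 0, 0, -0.8, 0]
[-0.003, -0.011, 0, 0, 0, -0.048, 0, -0.006, -0.023, 0, 0, 0, -0.096, 0, -0.01, -0.034, 0, 0, 0, -0.144, 0, -0.014, -0.045, 0, 0, 0, -0.192, 0, -0.019, -0.056, 0, 0, 0, -0.24, 0, -0.024, -0.067, 0, 0, 0, -0.288, 0, -0.03, -0.077, 0, 0, 0, -0.336, 0, -0.036, -0.087, 0, 0, 0, -0.384, 0]
```

Emit:
{"op": "jog_arm", "data": {"moves": [0,-0.045,0,0,0,0,0,0,-0.045,0,0,0,0,0,-0.006,-0.069,0,0,0,-0.1,0,-0.014,-0.092,0,0,0,-0.2,0,-0.025,-0.114,0,0,0,-0.3,0,-0.038,-0.136,0,0,0,-0.4,0,-0.054,-0.155,0,0,0,-0.5,0,-0.071,-0.173,0,0,0,-0.6,0]}}

```text
time: 19.25
position: [0.5605, 0.1151, 0.0512]
tool_rot: [2.367, 2.064, 0.006]
ft_force: [4.0, -1.2, -2.7]
grip_width: 0.499
grip_force: 1.7
```

Emit:
{"op": "jog_arm", "data": {"moves": [-0.006,-0.024,0,0,0,-0.1,0,-0.014,-0.048,0,0,0,-0.2,0,-0.025,-0.07,0,0,0,-0.3,0,-0.038,-0.091,0,0,0,-0.4,0,-0.054,-0.111,0,0,0,-0.5,0,-0.071,-0.129,0,0,0,-0.6,0,-0.09,-0.145,0,0,0,-0.7,0,-0.111,-0.159,0,0,0,-0.8,0]}}

```text
time: 20.25
position: [0.509, 0.0895, 0.0516]
tool_rot: [1.322, 2.847, 0.008]
ft_force: [3.7, 0.7, -1.2]
grip_width: 0.501
grip_force: 1.7
```

Emit:
{"op": "jog_arm", "data": {"moves": [-0.003,-0.011,0,0,0,-0.048,0,-0.006,-0.023,0,0,0,-0.096,0,-0.01,-0.034,0,0,0,-0.144,0,-0.014,-0.045,0,0,0,-0.192,0,-0.019,-0.056,0,0,0,-0.24,0,-0.024,-0.067,0,0,0,-0.288,0,-0.03,-0.077,0,0,0,-0.336,0,-0.036,-0.087,0,0,0,-0.384,0]}}

```text
time: 21.25
position: [0.4961, 0.065, 0.0516]
tool_rot: [0.729, 3.052, 0.007]
ft_force: [3.1, 1.4, -0.9]
grip_width: 0.501
grip_force: 1.5
```

```bash
python3 - <<'E'
from mv import *
stat(); print(cur()[0]); plan(arc(153,158,8,-.0135))
E
```

```text
t 21.25 pos [0.4961 0.065  0.0516] yaw 63.1 F [ 3.1  1.4 -0.9] g 0.5
[0.4950077  0.06401014 0.05207327]
[-0.001, -0.003, 0, 0, 0, -0.01, 0, -0.001, -0.005, 0, 0, 0, -0.021, 0, -0.002, -0.008, 0, 0, 0, -0.031, 0, -0.002, -0.01, 0, 0, 0, -0.041, 0, -0.003, -0.013, 0, 0, 0, -0.052, 0, -0.004, -0.015, 0, 0, 0, -0.062, 0, -0.004, -0.018, 0, 0, 0, -0.073, 0, -0.005, -0.02, 0, 0, 0, -0.083, 0]
```

Emit:
{"op": "jog_arm", "data": {"moves": [-0.001,-0.003,0,0,0,-0.01,0,-0.001,-0.005,0,0,0,-0.021,0,-0.002,-0.008,0,0,0,-0.031,0,-0.002,-0.01,0,0,0,-0.041,0,-0.003,-0.013,0,0,0,-0.052,0,-0.004,-0.015,0,0,0,-0.062,0,-0.004,-0.018,0,0,0,-0.073,0,-0.005,-0.02,0,0,0,-0.083,0]}}

```text
time: 22.25
position: [0.4956, 0.0613, 0.0514]
tool_rot: [0.596, 3.079, 0.012]
ft_force: [9.8, 10.6, -4.3]
grip_width: 0.507
grip_force: 6.3
```

```bash
python3 - <<'E'
from mv import *
q=arc(155,155,1,0)[0]
plan([q[:5]+(4,),(q[0],q[1],.16,q[3],0,4),(q[0]-.03,q[1]+.1,.2,q[3],0,8)])
E
```

```text
[0, 0.014, 0, 0, 0, 0.012, 0, 0, 0.028, 0, 0, 0, 0.025, 0, 0, 0.043, 0, 0, 0, 0.037, 0, 0, 0.057, 0, 0, 0, 0.05, 0, 0, 0.057, -0.09, 0, 0, 0.05, 0, 0, 0.057, -0.18, 0, 0, 0.05, 0, 0, 0.057, -0.27, 0, 0, 0.05, 0, 0, 0.057, -0.36, 0, 0, 0.05, 0]
[0.028, 0.033, -0.016, 0, 0, 0, 0, 0.057, 0.065, -0.033, 0, 0, 0, 0, 0.086, 0.098, -0.05, 0, 0, 0, 0, 0.115, 0.13, -0.066, 0, 0, 0, 0, 0.144, 0.162, -0.083, 0, 0, 0, 0, 0.173, 0.195, -0.1, 0, 0, 0, 0, 0.202, 0.227, -0.116, 0, 0, 0, 0, 0.231, 0.26, -0.133, 0, 0, 0, 0]
```

The force rose to 14 N at the stop, so the cam should be locked. I'll retreat and check.

Emit:
{"op": "jog_arm", "data": {"moves": [0,0.014,0,0,0,0.012,0,0,0.028,0,0,0,0.025,0,0,0.043,0,0,0,0.037,0,0,0.057,0,0,0,0.05,0,0,0.057,-0.09,0,0,0.05,0,0,0.057,-0.18,0,0,0.05,0,0,0.057,-0.27,0,0,0.05,0,0,0.057,-0.36,0,0,0.05,0]}}

```text
time: 23.25
position: [0.4992, 0.0733, 0.1596]
tool_rot: [-0.681, -3.067, -0.003]
ft_force: [0.3, -0.1, 0.1]
grip_width: 0.501
grip_force: 0.0
```

Emit:
{"op": "jog_arm", "data": {"moves": [0.028,0.033,-0.016,0,0,0,0,0.057,0.065,-0.033,0,0,0,0,0.086,0.098,-0.05,0,0,0,0,0.115,0.13,-0.066,0,0,0,0,0.144,0.162,-0.083,0,0,0,0,0.173,0.195,-0.1,0,0,0,0,0.202,0.227,-0.116,0,0,0,0,0.231,0.26,-0.133,0,0,0,0]}}

```text
time: 24.25
position: [0.4694, 0.1741, 0.1993]
tool_rot: [0.68, 3.067, 0.003]
ft_force: [0.1, -0.6, -0.7]
grip_width: 0.504
grip_force: 0.0
```

```bash
python3 - <<'E'
from mv import *
stat(); im=ctrl.get_image('scene'); V=im['pixels'][:,:,::-1].copy()
t=np.radians(145); q=proj(im,W(c,(.07*np.cos(t),.055+.07*np.sin(t),.08)))[0]; cv2.circle(V,tuple(int(x*8) for x in q),6,(0,255,0),-1,shift=3)
cv2.imwrite('pics/sc4.png',cv2.resize(V[130:260,190:370],None,fx=4.4,fy=4.4,interpolation=cv2.INTER_CUBIC))
E
```

```text
t 24.25 pos [0.4694 0.1741 0.1993] yaw 65.0 F [ 0.1 -0.6 -0.7] g 0.5
```

View pics/sc4.png

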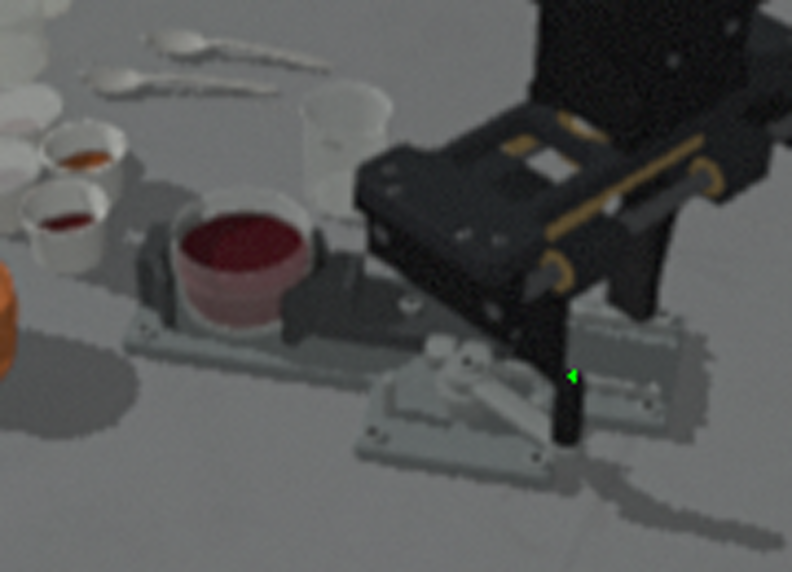

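The scene view shows the lever back at its stop, with the post at (568,380) on the 145° prediction. The jaw and glass haven't moved, and the arm is clear.

```bash
python3 -c "
from bench import ctrl
print(ctrl.close_job())"
```

```text
the job is handed in; nothing more can be done
None
```

I pushed the cam open to its far stop, pushed the slide home with the glass between the jaws, pushed the lever back to lock it, and handed the job in after about 24 s; no verdict came back.

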